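# Open the dry cabinet's drop flap and take out the find box that rattles

## Robot

A 7-joint arm with a two-finger parallel gripper is mounted at the origin on the work surface; the furniture and walls round the work are solid. World frame = base frame: x ahead of the robot, y to its left, z up, the work surface at z = 0. Lengths are in m, angles in rad, forces in N, time in s.
With the tool pointing down it reaches from about 0.425 to 0.95 m from the base axis. Payload 4.7 kg.
Tool frame: the origin (TCP) lies on the centre line of the jaws, within the pads' length; the fingertips stand robot.nose_length ahead of it and the grasp point (between the pads) lies 8 mm behind it (robot.nose_length is the distance from the TCP to the fingertips, in m); z points along the fingers, y is the line along which they close (so a half turn about z gives the same grasp; the last joint's range is limited). The gripper opens to 85 mm and grips with 20 to 120 N. Pads are 22 mm wide; open, the fingers measure 114 mm over their backs; the gripper's body (76 mm by 85 mm) begins 54 mm behind the grasp point. The pads swing forward as they close: fully open they stand 13 mm farther back than shut.
Start: joints at [-0.759, 0.469, -0.049, 1.532, 0.024, 1.141, -0.082], TCP at [0.503, 0.45, 0.242] pointing down, gripper open.
Joint ranges: [-2.59, 2.59], [-0.33, 1.99], [-1.39, 1.29], [0.1, 2.45], [-1.04, 4.18], [0.21, 1.99], [-2.66, 2.66]. Speed limits (rad/s): [2.57, 2.57, 3.14, 3.14, 3.14, 3.14, 3.14].

## Interface

Orientations are given as [roll, pitch, yaw] about the fixed x, y, z axes, in that order (R = Rz(yaw) Ry(pitch) Rx(roll)).
In Python, from plant import robot gives the robot as it stands. Calls block until the motion is done:
- robot.goto(position, orientation): joint-space move of the TCP to a pose.
- robot.move_straight(position, vel=0.15, attitude=None, contact_N=None): straight line of the TCP; attitude=None keeps the orientation; vel is the mean speed in m/s. With contact_N (N) it stops when the force on the tool has changed by that much, and returns True; else False.
- robot.move_joints(angles): joint-space move.
- robot.grip(opening, strength=None): opening from 0.0 (shut) to 1.0 (fully open); strength is the grip in N (None keeps the last); returns when the fingers have stopped.
- robot.sleep(seconds).
- robot.inverse_kinematics(position, orientation): joint angles nearest the present ones, or None.
- robot.sense(): the state.
- robot.grab_frame(name): name is "side" or "top" or "wrist"; returns a dict with "image" (400x640x3 uint8, red, green, blue), "range_z" (400x640 float32, m along the optical axis (not along the pixel's ray), 0 where there is no reading), "fx", "fy", "cx", "cy" (pixels), "dist_coeffs" ([k1, k2, p1, p2, k3] as OpenCV has them; the pictures are not rectified), "R" (3x3) and "t" (3): a world point X has camera coordinates R X + t. Camera axes: x right, y down, z forward; pixel columns grow to the right and rows downward; lengths in m; the calibration is good to about 2 mm. A picture is of the moment at which its call begins.
A pose or a line that the arm cannot do raises robot.IKError and nothing moves.
- robot.close_job(): hands the job in; it is judged then, once.
The state is a dict: "t": time; "joint_pos": joint angles; "joint_velocities": joint speeds; "effort": joint torques, N m; "tcp_pos": TCP position; "tcp_rot": TCP orientation; "wrist_force": force on the tool from outside, world axes, zero at the start; "torque": the same for the moment, N m; "opening": opening from 0.0 (shut) to 1.0 (fully open); "gripper_force": force on a finger pad.
Only numpy, scipy, OpenCV 4.12 (cv2) and the standard library are available. Lean on these libraries where they do the work, as an engineer would, in place of code of your own. Each camera call takes 0.05 s, during which the arm holds its last target. There are 200 camera calls.

## Task

Open the sloping front flap of the dry cabinet by its pull tab: swing it up past upright and lower it gently all the way down onto its bearers, without letting it drop. In one of the two identical closed find boxes inside, the find has come off its bed: lift and tip a box to feel whether something slides in it (never tip it right over, never drop it). Set the box with the loose find level on the lowered flap for re-packing, with its middle over the flap, and leave the sound box standing level on the cabinet floor; do not disturb the things around.

Things in the scene. Friction and masses are not known exactly. Their poses are not given: they have to be found in the camera images.
- cabinet: Bench dry cabinet, fixed: white plinth, clear hood, sloping clear front flap in an aluminium frame; 296 wide, 170 deep, 186 mm high. Origin on the bench under the middle of the hinge line; x points into the cabinet, y left along the hinge, z up. Level floor at z = 45 mm from x = 0 to 165 mm, 280 mm wide inside. On it a fixed desiccant cartridge, 38 mm across, 46 mm high, at x = 144 mm, y = 0.
- hinge_line (a point): Middle of the flap's hinge line, at the front edge of the cabinet floor (cabinet x = 0, z = 45 mm). The hinge runs along the cabinet's y axis. With the flap down there is no sill or step here: floor and flap are flush.
- roof_edge (a point): Middle of the roof's front edge, underside: 63 mm behind and 136 mm above the hinge line. The roof (5 mm, edge bar 9 mm) runs from here back to the rear wall, so the rear part of the boxes stands under it and a tool must reach in leaning, its top towards the robot.
- bearer_left (a point): Rubber pad (top, z = 37 mm) on the left of two aluminium arms that stick out 74 mm from the plinth below the hinge, 95 mm left and right of the middle. The lowered flap lands on the two pads.
- bearer_right (a point): The same pad on the right arm.
- flap (a joint): Flap hinge. 0 = shut, leaning back 25 degrees into the cabinet, kept shut by its weight; 0.436 rad = upright; 2.007 = fully down, level, on its bearers, inner face up and flush with the floor. Panel 296 wide, 8 thick, 150 mm from hinge line to free edge; the hinge line lies in its inner face. About 0.45 kg; nothing brakes it: let go past upright, it falls and slams.
- pull_tab (a point): Where to pinch the flap's pull tab: an aluminium lug 34 mm wide (along the hinge), 8 mm thick, in line with the panel in the middle of its free edge, reaching 40 mm beyond it. The point is 178 mm from the hinge line, mid-thickness (4 mm outside the inner face). Pinched by its two sides (fingers closing along the hinge) it pivots between the fingers as the flap turns.
- box_1: One of two closed grey board find boxes that look the same: 92 long (x), 54 wide (y), 40 mm high, 0.2 to 0.4 kg. Origin: centre of the underside. Stands on the cabinet floor about 57 mm left of the middle, centre 75 mm behind the hinge line, length along the cabinet's x. In one of the two the find is loose (see box_2).
- box_2: The other box, same size and look, about 57 mm right of the middle. Either may hold the loose find. The loose find, 0.18 kg, slides some 56 mm along the box's length when an end is tipped up by more than about 12 degrees, and stays at that end when the box is level again; the balance in the hand shifts. In the sound box nothing moves. It cannot be seen, only felt.
- book_grey: Nearest of a row of upright fixed books left of the cabinet: 190 x 51 mm, 267 mm high; origin: centre of its underside. Nearer the robot stands a fixed microscope; its black screen is upright from about x = 0.18, y = -0.01 to x = 0.38, y = 0.16 (m, robot frame) and 0.39 m high. Pass the arm above both; low down, keep it clear of the microscope.
- cotton_buds: Loose tub of cotton buds, 77 mm across, 82 mm high, standing left of the cabinet. Bystander. Origin: centre of its underside.
- petri_dish: Loose open petri dish with crumbs, 60 mm across, 12 mm high, left in front of the cabinet. Bystander. Origin: centre of its underside.

How it is judged:
On the way, in this order (a step that is already met when the one before it is completed fails the run):
1. the flap lies fully down on its bearers, at rest (value of joint flap above 1.975 rad and velocity of joint flap between -0.1 and 0.1 rad/s), for 0.3 s.
2. a find box has been lifted and tipped by 12 degrees or more to feel it (((angle between box_1's own z axis and vertical above 0.21 rad and z of box_1 in the frame of cabinet above 0.055 m) or (angle between box_2's own z axis and vertical above 0.21 rad and z of box_2 in the frame of cabinet above 0.055 m))), for 0.1 s.
At the end, for the whole second after the job is handed in: The flap is fully down on its bearers (within about 2 degrees); the box with the loose find stands level and at rest on the flap, its middle over the flap (5 to 145 mm in front of the sill); the sound box stands level and at rest on the cabinet floor with its middle 30 to 125 mm behind the sill (value of joint flap above 1.975 rad and ((distance between loose_find_c0 and box_1 below 0.06 m and x of box_1 in the frame of cabinet between -0.145 and -0.005 m and y of box_1 in the frame of cabinet between -0.135 and 0.135 m and z of box_1 in the frame of cabinet between 0.04 and 0.05 m and angle between each of box_1, box_2's own z axis and vertical below 0.06 rad and linear speed of each of box_1, box_2 below 0.02 m/s and x of box_2 in the frame of cabinet between 0.03 and 0.125 m and y of box_2 in the frame of cabinet between -0.135 and 0.135 m and z of box_2 in the frame of cabinet between 0.04 and 0.05 m) or (distance between loose_find_c0 and box_2 below 0.06 m and x of box_2 in the frame of cabinet between -0.145 and -0.005 m and y of box_2 in the frame of cabinet between -0.135 and 0.135 m and z of box_2 in the frame of cabinet between 0.04 and 0.05 m and angle between each of box_2, box_1's own z axis and vertical below 0.06 rad and linear speed of each of box_2, box_1 below 0.02 m/s and x of box_1 in the frame of cabinet between 0.03 and 0.125 m and y of box_1 in the frame of cabinet between -0.135 and 0.135 m and z of box_1 in the frame of cabinet between 0.04 and 0.05 m))); the robot touches nothing.
It fails at once if the flap was dropped, slammed or thrown (hinge faster than 2.5 rad/s) (velocity of joint flap above 2.5 rad/s or velocity of joint flap below -2.5 rad/s).
It fails at once if a find box was tipped more than 69 degrees (angle between any of box_1, box_2's own z axis and vertical above 1.2 rad).
It fails at once if a find box was let go of while more than 20 mm above the cabinet floor or flap ((z of box_1 in the frame of cabinet above 0.065 m and contact force between the fingers and box_1 below 0.05 N) or (z of box_2 in the frame of cabinet above 0.065 m and contact force between the fingers and box_2 below 0.05 N)).
It fails at once if the cotton buds or the petri dish were displaced by more than 20 mm (distance of any of cotton_buds, petri_dish from where it was at the start of the episode above 0.02 m).
It also fails if it takes over 72 s, if anything falls off the work surface, if the arm or the gripper's body presses on something with over 40 N, if the wrist force passes 120 N, or if a joint passes its speed limit or range.

## Working session

There is one attempt and no reset: what is moved stays moved. The work goes in short steps, each a Python script; the robot and the scene stay as the last script left them, time stands still between calls to the robot, and variables do not carry over. Pictures are saved under pics/ and viewed, at most 10 in all, crops included, and the job is handed in when it is done.

```bash
ls; mkdir -p pics
python3 - <<'E'
from plant import robot
import cv2,numpy as np
s=robot.sense();print(s, robot.nose_length)
for n in("side","top"):
    f=robot.grab_frame(n);cv2.imwrite(f"pics/{n}0.png",f["image"][:,:,::-1]);np.savez(f"pics/{n}0.npz",**f)
    print(n,f["fx"],f["fy"],f["cx"],f["cy"],f["dist_coeffs"],f["R"],f["t"])
E
```

```text
pics
{'t': 0.0, 'joint_pos': array([-0.75889531,  0.46946407, -0.04862249,  1.53369358,  0.02409659,
        1.14099842, -0.08229722]), 'joint_velocities': array([-8.90821944e-04,  3.68650446e-04, -2.28555868e-03, -1.45499915e-03,
       -6.01249701e-04,  6.40241061e-04, -9.26080202e-05]), 'effort': array([ 2.91516917e-04, -5.10323060e+01, -4.65740170e-02, -2.37711847e+01,
        1.06333452e-02,  7.61641539e-03, -2.62467466e-05]), 'tcp_pos': array([0.50255527, 0.44977995, 0.24124638]), 'tcp_rot': array([-3.13961562e+00,  5.71406465e-05,  2.30084925e+00]), 'wrist_force': array([ 0.28937761, -0.78167825, -0.44192681]), 'torque': array([ 0.03922736,  0.01627981, -0.02568608]), 'gripper_force': 0.0, 'opening': 1.0022599654125353} 0.011
side 467.06599908877115 467.06599908877115 324.58907004158135 198.72128980386117 [-0.05938522  0.          0.          0.          0.        ] [[ 0.38493583 -0.92290088  0.00885251]
 [-0.59440712 -0.25523801 -0.76258359]
 [ 0.70604856  0.28828375 -0.64682912]] [-0.30179399  0.4231239   0.88942801]
top 430.77185168906755 430.77185168906755 318.3040128145836 197.04080776482073 [-0.01042794  0.          0.          0.          0.        ] [[-0.01657305 -0.99985454 -0.0040286 ]
 [-0.98549847  0.01701534 -0.16882902]
 [ 0.16887301  0.00117217 -0.98563712]] [-0.07632286  0.5910774   0.94428271]
```

View pics/side0.png

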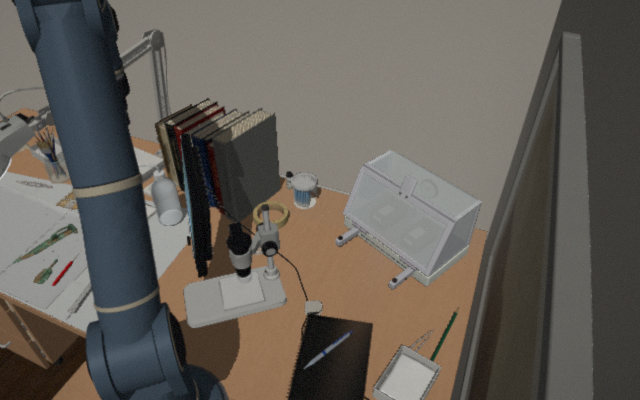

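View pics/top0.png

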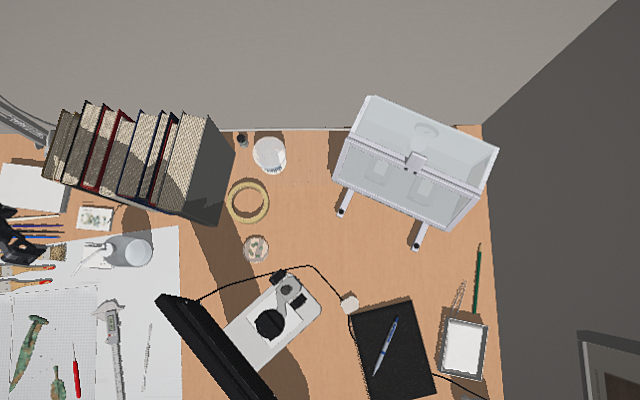

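The side view shows the shut cabinet at about (410,215) with its bearers at (345,238) and (402,276). In the top view the bearer pads are near (341,212) and (416,246), the tab near (412,160), the dish at (256,248) and the tub at (269,155). I'll enlarge the cabinet to get exact pixels.

```bash
python3 - <<'E'
import cv2,numpy as np
a=cv2.imread("pics/top0.png")[85:260,320:510];b=cv2.imread("pics/side0.png")[145:295,330:490]
a=cv2.resize(a,None,fx=4,fy=4,interpolation=cv2.INTER_CUBIC)[:600];
a=cv2.resize(cv2.imread("pics/top0.png")[85:260,320:510],None,fx=3.4,fy=3.4,interpolation=cv2.INTER_CUBIC)
cv2.imwrite("pics/topc.png",a)
E
cat > h.py <<'E'
import numpy as np,cv2
def K(f): return np.array([[f["fx"],0,f["cx"]],[0,f["fy"],f["cy"]],[0,0,1.]])
def ray(f,uv):
    p=cv2.undistortPoints(np.array([[uv]],float),K(f),np.array(f["dist_coeffs"]))[0,0]
    return np.r_[p,1.]
def atz(f,uv,z):
    R=np.array(f["R"]);t=np.array(f["t"]);d=R.T@ray(f,uv);c=-R.T@t
    return c+d*(z-c[2])/d[2]
def deproj(f,uv):
    u,v=map(int,map(round,uv));r=f["range_z"][v-1:v+2,u-1:u+2];z=np.median(r[r>0])
    return np.array(f["R"]).T@(ray(f,uv)*z-np.array(f["t"]))
def proj(f,X):
    R=np.array(f["R"]);rv=cv2.Rodrigues(R)[0]
    return cv2.projectPoints(np.atleast_2d(X).astype(float),rv,np.array(f["t"],float),K(f),np.array(f["dist_coeffs"]))[0][:,0]
E
```

```text
(no output)
```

View pics/topc.png

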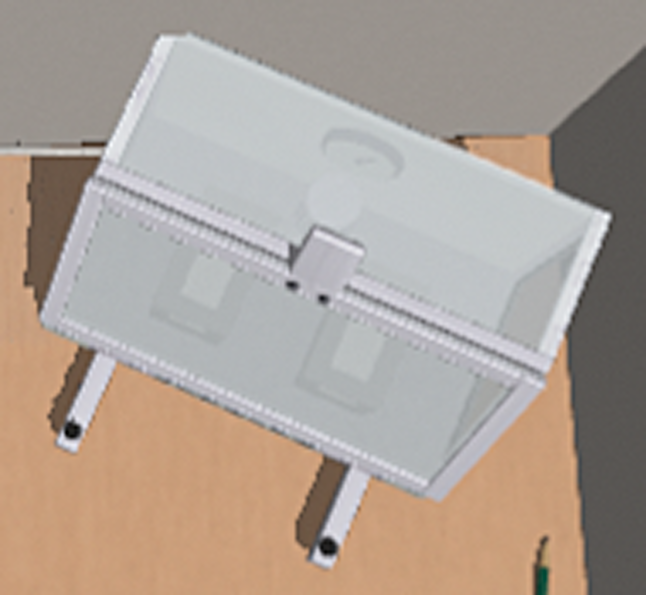

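Run:
```python
import numpy as np
from h import *
from scipy.optimize import least_squares
f=dict(np.load("pics/top0.npz"));g=dict(np.load("pics/side0.npz"))
c=lambda u,v:np.array([320+u/3.4,85+v/3.4])-0.35
pl,pr=atz(f,c(72,430),.037),atz(f,c(327,547),.037)
print("pads",pl,pr,np.linalg.norm(pl-pr),"(190 expected) depth",deproj(f,c(72,430)),deproj(f,c(327,547)))
rl,rr=atz(f,c(168,36),.186),atz(f,c(608,214),.186)
print("rear roof",rl,rr,np.linalg.norm(rl-rr),"(296)")
hl,hr=atz(f,c(42,325),.045),atz(f,c(432,497),.045)
print("hinge corners",hl,hr,np.linalg.norm(hl-hr))
s=pl-pr;print("yaw pads",np.arctan2(-s[0],s[1])," rear",np.arctan2(-(rl-rr)[0],(rl-rr)[1]),"hinge",np.arctan2(-(hl-hr)[0],(hl-hr)[1]))
yaw=np.arctan2(-s[0],s[1]);X=np.array([np.cos(yaw),np.sin(yaw),0]);Y=np.array([-np.sin(yaw),np.cos(yaw),0])
m=(pl+pr)/2;print("pad-mid",m)
for n,p in(("rear",(rl+rr)/2),("hinge",(hl+hr)/2)):print(n,(p-m)@X,(p-m)@Y)
print("tab top depth",deproj(f,c(340,240)),"z expect ~.22")
tp=atz(f,c(338,238),.2175);print("tab tip from pads mid",(tp-m)@X,(tp-m)@Y)
print("tub",deproj(f,(269,155)),"dish",deproj(f,(256,248)),"grey book top",deproj(f,(200,150)))
for uv in((345,238),(402,276)):print(atz(g,uv,.037),deproj(g,uv))
```

```text
pads [ 0.55782297 -0.13811979  0.037     ] [ 0.47521971 -0.30814845  0.037     ] 0.18903186493029434 (190 expected) depth [ 0.55781214 -0.13811575  0.03707908] [ 0.47519237 -0.30803553  0.03750823]
rear roof [ 0.77865343 -0.19521182  0.186     ] [ 0.66187442 -0.45362127  0.186     ] 0.28357148169265406 (296)
hinge corners [ 0.62983632 -0.11895714  0.045     ] [ 0.5070464  -0.37889712  0.045     ] 0.2874824430169907
yaw pads -0.45223904090377126  rear -0.42444500161699933 hinge -0.4413068083588999
pad-mid [ 0.51652134 -0.22313412  0.037     ]
rear 0.2275189858475936 -0.002069046682271813
hinge 0.057971590441724306 -0.0005120199926688292
tab top depth [ 0.63986651 -0.28481756  0.2184934 ] z expect ~.22
tab tip from pads mid 0.13885393062266096 -0.00018959239226148112
tub [0.68282094 0.02396976 0.08301809] dish [ 4.77804058e-01  6.41098127e-02 -2.18590039e-04] grey book top [0.64616629 0.1313353  0.25915152]
[ 0.5574763  -0.15171081  0.037     ] [ 0.56422132 -0.14944075  0.02987664]
[ 0.49084079 -0.32350314  0.037     ] [ 0.49450168 -0.32299903  0.03279078]
```

```bash
cat >> h.py <<'E'
from scipy.spatial.transform import Rotation as Ro
YAW=-0.446
X=np.array([np.cos(YAW),np.sin(YAW),0]);Y=np.array([-np.sin(YAW),np.cos(YAW),0]);Z=np.array([0,0,1.])
H=np.array([0.51652,-0.22313,0])+0.062*X    # cabinet origin
S=1
def att(a,s=None):
    s=S if s is None else s
    z=np.sin(a)*X-np.cos(a)*Z;y=s*Y
    return Ro.from_matrix(np.c_[np.cross(y,z),y,z]).as_euler("xyz")
def W(x,y,z): return H+x*X+y*Y+z*Z
def tcp(x,y,z,a): # TCP with the grasp point at cabinet (x,y,z), lean a
    return W(x,y,z)+.008*(np.sin(a)*X-np.cos(a)*Z)
def tab(q,r=.178,o=.004):
    b=np.radians(25)-q
    return r*np.sin(b)-o*np.cos(b), .045+r*np.cos(b)+o*np.sin(b)
E
python3 - <<'E'
from h import *
from plant import robot
r=lambda v:None if v is None else np.round(v,2)
print(H)
for s in(1,-1):
    print("S",s)
    for q in(0,.5,1,1.5,2.007):
        x,z=tab(q)
        for a in (0,.2): print(q,a,r(robot.inverse_kinematics(tcp(x,0,z,a),att(a,s))))
    for y in(.057,-.057):
        for (x,z,a) in((.07,.07,.7),(-.06,.1,.7),(-.06,.1,.35),(-.06,.1,1.05),(-.075,.07,.7)): print(y,x,a,r(robot.inverse_kinematics(tcp(x,y,z,a),att(a,s))))
E
```

```text
[ 0.57245514 -0.24987434  0.        ]
S 1
0 0 [ 0.22  0.54  0.2   1.53 -0.12  1.08  1.57]
0 0.2 [ 0.18  0.46  0.23  1.69 -0.12  0.81  1.58]
0.5 0 [ 0.14  0.39  0.26  1.74 -0.12  1.02  1.57]
0.5 0.2 [ 0.08  0.31  0.32  1.88 -0.11  0.77  1.57]
1 0 [ 0.09  0.29  0.29  1.96 -0.1   0.9   1.55]
1 0.2 [ 0.    0.21  0.35  2.09 -0.08  0.66  1.53]
1.5 0 [ 0.1   0.3   0.25  2.15 -0.11  0.71  1.55]
1.5 0.2 [ 0.02  0.22  0.31  2.27 -0.09  0.46  1.52]
2.007 0 [ 0.2   0.43  0.13  2.24 -0.12  0.48  1.54]
2.007 0.2 [ 0.45  0.39 -0.19  2.35  0.47  0.24  0.95]
0.057 0.07 0.7 [ 0.94  0.83 -0.99  2.05  1.98  0.75 -0.26]
0.057 -0.06 0.7 [ 0.45  0.41 -0.37  2.35  2.27  0.44 -0.92]
0.057 -0.06 0.35 [0.11 0.38 0.09 2.16 0.19 0.27 1.14]
0.057 -0.06 1.05 None
0.057 -0.075 0.7 [ 1.05  0.81 -1.18  2.36  2.07  0.95 -0.47]
-0.057 0.07 0.7 [ 1.16  0.82 -0.99  2.06  2.03  0.61 -0.14]
-0.057 -0.06 0.7 [ 1.12  0.51 -0.82  2.35  2.31  0.45 -0.61]
-0.057 -0.06 0.35 [ 0.25  0.37  0.22  2.18 -0.31  0.26  1.85]
-0.057 -0.06 1.05 None
-0.057 -0.075 0.7 [ 1.35  0.8  -1.18  2.38  2.18  0.76 -0.32]
S -1
0 0 [-0.08  0.61  0.68 
[... 313 characters left out ...]
0.74 -1.31]
1.5 0.2 [-0.45  0.3   0.88  2.3  -0.48  0.49 -1.23]
2.007 0 [-0.18  0.49  0.61  2.26 -0.56  0.53 -1.15]
2.007 0.2 [-0.03  0.4   0.37  2.38 -0.55  0.22 -1.19]
0.057 0.07 0.7 [ 0.4   0.58 -0.23  2.08  2.25  0.33  2.33]
0.057 -0.06 0.7 [ 0.34  0.4  -0.24  2.36  2.35  0.4   2.12]
0.057 -0.06 0.35 [-0.16  0.4   0.43  2.18 -0.32  0.27 -1.51]
0.057 -0.06 1.05 None
0.057 -0.075 0.7 [ 0.48  0.48 -0.42  2.39  2.36  0.54  2.13]
-0.057 0.07 0.7 [ 0.76  0.61 -0.42  2.09  2.41  0.3   2.41]
-0.057 -0.06 0.7 [ 0.94  0.45 -0.61  2.35  2.49  0.38  2.31]
-0.057 -0.06 0.35 [ 0.03  0.4   0.5   2.19 -0.7   0.3  -0.92]
-0.057 -0.06 1.05 None
-0.057 -0.075 0.7 [ 1.09  0.57 -0.8   2.39  2.43  0.54  2.43]
```

Run:
```python
from h import *
from plant import robot
p=robot.sense()["tcp_pos"];robot.move_straight([p[0],p[1],.5],vel=.25)
x,z=tab(0)
robot.goto(tcp(x,0,.42,0),att(0))
robot.move_straight(tcp(x,0,z+.06,0),vel=.2)
s=robot.sense();print(s["t"],s["tcp_pos"],s["joint_pos"].round(2),s["wrist_force"])
f=robot.grab_frame("wrist");cv2.imwrite("pics/w1.png",f["image"][:,:,::-1]);np.savez("pics/w1.npz",**f)
print(proj(f,[W(*c) for c in((x,-.017,z),(x,.017,z),(tab(0,.19)[0],-.017,tab(0,.19)[1]),(tab(0,.19)[0],.017,tab(0,.19)[1]),(0,-.14,.045),(0,.14,.045),(.029,-.057,.085),(.029,.057,.085))]).round())
```

```text
4.8333 [ 0.63782405 -0.28111428  0.26150763] [ 0.09  0.51  0.41  1.47 -0.21  1.2   1.65] [0.18427773 0.13057292 0.71150725]
[[294. 230.]
 [347. 230.]
 [293. 245.]
 [348. 245.]
 [191. 109.]
 [450. 109.]
 [263. 140.]
 [378. 140.]]
```

View pics/w1.png

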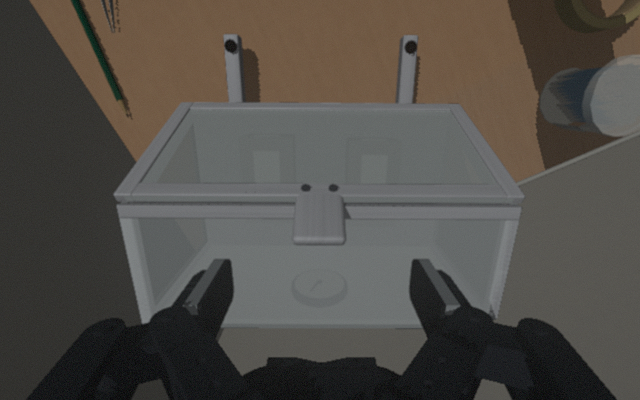

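The tab tip shows at columns 294–345, row 243, against a prediction of 293–348, row 245, so the cabinet pose is good to about 1 mm. Next I pinch the tab and swing the flap.

Run:
```python
from h import *
from plant import robot
x,z=tab(0)
robot.move_straight(tcp(x,0,z,0),vel=.08)
robot.grip(0.0,40);s=robot.sense();print(s["t"],s["opening"],s["gripper_force"],s["wrist_force"])
for q in list(np.arange(.125,1.95,.125))+[1.94,2.007]:
    x,z=tab(q)
    robot.move_straight(tcp(x,0,z,0),vel=.09 if q<1.9 else .04)
    s=robot.sense();print(round(q,2),round(s["t"],2),s["opening"].round(3),s["gripper_force"].round(1),s["wrist_force"].round(1))
    if np.linalg.norm(s["wrist_force"])>50: print("stop");break
f=robot.grab_frame("top");cv2.imwrite("pics/t2.png",cv2.resize(f["image"][85:270,310:520,::-1],None,fx=3,fy=3,interpolation=cv2.INTER_CUBIC));np.savez("pics/t2.npz",**f)
```

```text
6.3083 0.390175785276691 42.071794867515564 [-2.70925328 -2.73061056  3.69289919]Traceback (most recent call last):
  File "<stdin>", line 9, in <module>
AttributeError: 'float' object has no attribute 'round'
```

Run:
```python
from h import *
from plant import robot
for q in list(np.arange(.25,1.95,.125))+[1.94,2.007]:
    x,z=tab(q)
    robot.move_straight(tcp(x,0,z,0),vel=.09 if q<1.9 else .04)
    s=robot.sense();print(round(q,2),round(s["t"],2),round(s["opening"],3),round(s["gripper_force"],1),s["wrist_force"].round(1))
    if np.linalg.norm(s["wrist_force"])>50: print("stop");break
f=robot.grab_frame("top");cv2.imwrite("pics/t2.png",cv2.resize(f["image"][85:270,310:520,::-1],None,fx=3,fy=3,interpolation=cv2.INTER_CUBIC));np.savez("pics/t2.npz",**f)
```

```text
0.25 7.11 0.387 41.9 [-1.6 -5.6  0.3]
0.38 7.51 0.389 42.2 [-0.5 -5.3  1.2]
0.5 7.91 0.389 42.7 [-1.3 -5.9  2.2]
0.62 8.31 0.388 43.4 [-2.1 -4.4  2.3]
0.75 8.71 0.392 44.0 [-2.5 -4.2  3.7]
0.88 9.11 0.387 44.3 [-3.7 -4.4  2.9]
1.0 9.51 0.388 44.1 [-4.  -2.8  3.6]
1.12 9.91 0.384 43.9 [-3.3 -4.1  2.6]
1.25 10.31 0.389 43.6 [-3.7 -4.6  1. ]
1.38 10.71 0.392 43.6 [-3.6 -4.3  0.4]
1.5 11.11 0.386 43.6 [-3.5 -3.4  0.1]
1.62 11.51 0.391 43.8 [-4.2 -3.8  0.4]
1.75 11.91 0.391 44.1 [-2.8 -4.2 -0.7]
1.88 12.31 0.391 44.4 [-4.  -3.3 -1.4]
1.94 12.75 0.387 44.6 [-4.6 -4.9  0.3]
2.01 13.2 0.387 44.8 [-3.6 -3.5 -0.1]
```

View pics/t2.png

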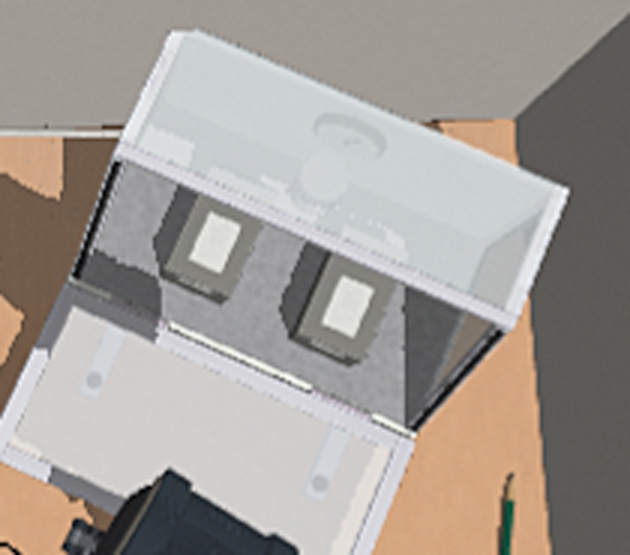

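The flap is down and the boxes are visible, with labels at crop pixels (214,243) and (349,305). I'll press gently to confirm it has landed, release, back off, and measure the box tops from the depth image.

Run:
```python
from h import *
from plant import robot
x,z=tab(2.007)
c=robot.move_straight(tcp(x,0,z-.006,0),vel=.02,contact_N=8)
s=robot.sense();print(c,s["t"],s["tcp_pos"]-tcp(x,0,z,0),s["wrist_force"])
robot.grip(.75);robot.sleep(.1)
robot.move_straight(tcp(x,0,.16,0),vel=.2);robot.sleep(.4)
s=robot.sense();print(s["t"],s["wrist_force"],s["joint_pos"].round(2))
f=robot.grab_frame("top")
R,t=f["R"],f["t"];v,u=np.mgrid[85:260,310:500]
uv=np.c_[u.ravel(),v.ravel()].astype(float);zz=f["range_z"][85:260,310:500].ravel()
n=cv2.undistortPoints(uv[:,None],K(f),np.array(f["dist_coeffs"]))[:,0]
P=(np.c_[n,np.ones(len(n))]*zz[:,None]-t)@np.array(R)-H
C=np.c_[P@X,P@Y,P[:,2]][zz>0]
for sg in(1,-1):
    m=(abs(C[:,2]-.085)<.005)&(C[:,0]>0)&(C[:,0]<.14)&(sg*C[:,1]>.015)&(sg*C[:,1]<.1);Q=C[m]
    r=cv2.minAreaRect((Q[:,:2]*1000).astype(np.float32))
    print(sg,m.sum(),Q.min(0).round(4),Q.max(0).round(4),Q.mean(0).round(4),r)
for x in(-.14,-.1,-.03):
    for y in(-.11,.11):
        m=(abs(C[:,0]-x)<.008)&(abs(C[:,1]-y)<.01);print("flap",x,y,C[m][:,2].mean() if m.any() else None)
```

```text
True 13.5917 [-0.00128175  0.00052449 -0.00632253] [-1.64922367  0.13218278  6.44372666]
15.2667 [ 0.270053    0.19679704 -0.2500426 ] [-0.05  0.22  0.41  2.17 -0.12  0.78  1.56]
1 666 [0.0287 0.0259 0.08  ] [0.0938 0.0798 0.0896] [0.0608 0.0528 0.0846] ((61.225521087646484, 52.76814651489258), (53.80727005004883, 65.0583724975586), 89.79505920410156)
-1 722 [ 0.025  -0.0837  0.0801] [ 0.0934 -0.0288  0.0899] [ 0.0589 -0.056   0.0846] ((59.28859329223633, -56.29029083251953), (54.460147857666016, 68.99626922607422), 88.72698974609375)
flap -0.14 -0.11 None
flap -0.14 0.11 0.04341174973118638
flap -0.1 -0.11 None
flap -0.1 0.11 0.04277763861654263
flap -0.03 -0.11 0.04266842243642636
flap -0.03 0.11 0.04293153511412583
```

Run:
```python
from h import *
from plant import robot
r=lambda v:None if v is None else np.round(v,2)
for y in(.053,-.056):
    for x,z in((.053,.072),(.053,.1),(0,.1),(-.06,.1),(-.075,.072)):
        print(y,x,z,[(a,r(robot.inverse_kinematics(tcp(x,y,z,a),att(a)))) for a in(.35,.45,.55)])
```

```text
0.053 0.053 0.072 [(0.35, array([ 0.01,  0.58,  0.32,  1.93, -0.33,  0.33,  1.67])), (0.45, array([-0.15,  0.6 ,  0.51,  2.01, -0.9 ,  0.24,  2.19])), (0.55, array([ 0.41,  0.55, -0.24,  2.04,  1.5 ,  0.23, -0.06]))]
0.053 0.053 0.1 [(0.35, array([-0.01,  0.53,  0.34,  1.92, -0.29,  0.38,  1.64])), (0.45, array([-0.01,  0.52,  0.32,  1.99, -0.28,  0.23,  1.62])), (0.55, array([ 0.42,  0.51, -0.24,  2.02,  1.25,  0.24,  0.18]))]
0.053 0 0.1 [(0.35, array([-0.04,  0.47,  0.34,  2.04, -0.25,  0.32,  1.59])), (0.45, array([ 0.25,  0.44, -0.05,  2.09,  0.61,  0.21,  0.77])), (0.55, array([ 0.55,  0.47, -0.43,  2.13,  1.51,  0.31, -0.07]))]
0.053 -0.06 0.1 [(0.35, array([-0.09,  0.39,  0.35,  2.17, -0.2 ,  0.26,  1.52])), (0.45, array([ 0.39,  0.38, -0.24,  2.21,  1.04,  0.24,  0.33])), (0.55, array([ 0.83,  0.49, -0.8 ,  2.25,  1.66,  0.48, -0.22]))]
0.053 -0.075 0.072 [(0.35, array([-0.23,  0.45,  0.52,  2.23, -0.71,  0.22,  2.  ])), (0.45, array([ 0.38,  0.42, -0.24,  2.26,  1.4 ,  0.22, -0.05])), (0.55, array([ 1.07,  0.76, -1.18,  2.28,  1.79,  0.81, -0.23]))]
-0.056 0.053 0.072 [(0.3
[... 356 characters left out ...]
([ 0.78,  0.53, -0.44,  2.02,  1.27,  0.22,  0.37]))]
-0.056 0 0.1 [(0.35, array([ 0.22,  0.45,  0.26,  2.05, -0.36,  0.32,  1.89])), (0.45, array([ 0.03,  0.47,  0.51,  2.12, -1.03,  0.26,  2.53])), (0.55, array([ 0.93,  0.5 , -0.62,  2.14,  1.54,  0.28,  0.12]))]
-0.056 -0.06 0.1 [(0.35, array([ 0.23,  0.38,  0.24,  2.18, -0.34,  0.26,  1.88])), (0.45, array([ 0.95,  0.43, -0.63,  2.2 ,  1.16,  0.28,  0.46])), (0.55, array([ 1.35,  0.68, -1.17,  2.25,  1.69,  0.61,  0.07]))]
-0.056 -0.075 0.072 [(0.35, array([ 0.13,  0.42,  0.36,  2.23, -0.75,  0.21,  2.28])), (0.45, array([ 0.94,  0.47, -0.62,  2.25,  1.48,  0.27,  0.16])), (0.55, array([ 1.34,  0.75, -1.17,  2.29,  1.83,  0.66, -0.04]))]
```

```bash
cat >> h.py <<'E'
def weigh(robot,tag,n=12):
    robot.sleep(.25);F=[];T=[]
    for _ in range(n):
        s=robot.sense();F.append(s["wrist_force"]);T.append(s["torque"]);robot.sleep(.02)
    F=np.mean(F,0);T=np.array(T);m=T.mean(0)
    print(tag,"t",round(s["t"],2),"F",F.round(2),"T(X,Y,Z)",(m@X).round(4),(m@Y).round(4),m[2].round(4),"sdY",(T@Y).std().round(4),"open",round(s["opening"],3),"grip",round(s["gripper_force"],1))
E
python3 - <<'E'
from h import *
from plant import robot
a=.33;xg,y,zg=.048,.053,.074;d=.12
robot.grip(.95)
robot.move_straight(tcp(xg-d*np.sin(a),y,zg+d*np.cos(a),a),vel=.2,attitude=att(a))
weigh(robot,"empty")
robot.move_straight(tcp(xg,y,zg,a),vel=.1,contact_N=8)
s=robot.sense();print(s["tcp_pos"]-tcp(xg,y,zg,a),s["wrist_force"])
robot.grip(0,70);weigh(robot,"gripped")
robot.move_straight(tcp(xg-.006,y,zg+.02,a),vel=.05)
weigh(robot,"lifted")
robot.move_straight(tcp(-.06,y,.112,a),vel=.12)
weigh(robot,"out")
robot.move_straight(tcp(-.06,y,.112,0),vel=.05,attitude=att(0))
weigh(robot,"tipped")
robot.move_straight(tcp(-.06,y,.112,a),vel=.05,attitude=att(a))
weigh(robot,"level again")
print(robot.sense()["joint_pos"].round(2))
E
```

```text
empty t 17.21 F [-0.19 -0.02  0.05] T(X,Y,Z) -0.0121 0.3464 0.0177 sdY 0.0285 open 0.947 grip 0.0
[ 3.48573159e-04 -5.67758005e-05  7.91382479e-04] [-0.3494367   0.08989837 -0.8262023 ]
gripped t 19.38 F [-2.68  1.52  5.61] T(X,Y,Z) -0.0644 0.5423 -0.0184 sdY 0.0262 open 0.621 grip 75.3
lifted t 20.39 F [ 0.01 -0.22 -3.04] T(X,Y,Z) 0.01 0.6224 0.0073 sdY 0.022 open 0.623 grip 74.4
out t 21.86 F [-0.13  0.02 -2.95] T(X,Y,Z) 0.0081 0.6134 -0.0068 sdY 0.0232 open 0.621 grip 74.4
tipped t 22.83 F [ 0.09 -0.12 -3.1 ] T(X,Y,Z) 0.0058 0.0611 -0.011 sdY 0.0275 open 0.621 grip 74.2
level again t 23.82 F [ 0.07  0.07 -2.88] T(X,Y,Z) -0.0077 0.6249 0.0103 sdY 0.0288 open 0.619 grip 74.2
[-0.1   0.37  0.37  2.15 -0.19  0.32  1.52]
```

Left box: about 0.305 kg, no moment change after tipping (0.613 to 0.625 N·m, where a loose find would shift it by about 0.1). Its balance in the tipped pose fits a centred mass, so it is sound. I'll put it back and test the right one.

Run:
```python
from h import *
from plant import robot
a=.33;xg,y,zg=.048,.053,.074;d=.12
robot.move_straight(tcp(xg-.006,y,zg+.02,a),vel=.12)
print(robot.move_straight(tcp(xg,y,zg-.002,a),vel=.03,contact_N=4),robot.sense()["tcp_pos"]-tcp(xg,y,zg,a))
robot.grip(.95);robot.sleep(.1)
robot.move_straight(tcp(xg-d*np.sin(a),y,zg+d*np.cos(a),a),vel=.2)
xg,y=.046,-.056
robot.move_straight(tcp(xg-d*np.sin(a),y,zg+d*np.cos(a),a),vel=.2)
robot.move_straight(tcp(xg,y,zg,a),vel=.1,contact_N=8)
s=robot.sense();print(s["t"],s["tcp_pos"]-tcp(xg,y,zg,a),s["wrist_force"])
robot.grip(0,70)
robot.move_straight(tcp(xg-.006,y,zg+.02,a),vel=.05)
weigh(robot,"lifted")
robot.move_straight(tcp(-.06,y,.112,a),vel=.12)
weigh(robot,"out")
robot.move_straight(tcp(-.06,y,.112,0),vel=.05,attitude=att(0))
weigh(robot,"tipped")
robot.move_straight(tcp(-.06,y,.112,a),vel=.05,attitude=att(a))
weigh(robot,"level again")
f=robot.grab_frame("side");cv2.imwrite("pics/s3.png",cv2.resize(f["image"][145:305,320:500,::-1],None,fx=3,fy=3))
```

```text
True [-0.00088991  0.00047118  0.00092832]
28.7667 [ 0.00029531 -0.00018089  0.00078669] [ 1.11286588 -0.82587127  0.10746026]
lifted t 30.13 F [ 0.03 -0.2  -2.54] T(X,Y,Z) 0.0112 0.5767 0.0013 sdY 0.0293 open 0.622 grip 74.7
out t 31.58 F [ 0.02 -0.13 -2.81] T(X,Y,Z) 0.0025 0.5612 -0.0122 sdY 0.0379 open 0.617 grip 74.7
tipped t 32.56 F [-0.13 -0.12 -2.71] T(X,Y,Z) -0.0039 0.1006 -0.0009 sdY 0.0269 open 0.619 grip 76.6
level again t 33.54 F [-0.05  0.05 -2.68] T(X,Y,Z) 0.0017 0.6347 0.0098 sdY 0.0249 open 0.619 grip 76.6
```

View pics/s3.png

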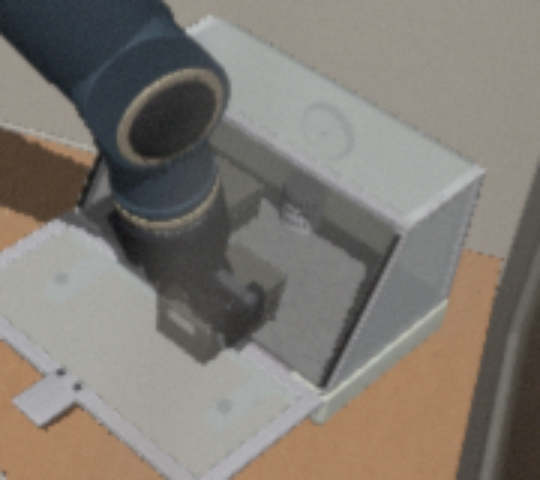

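Right box: the moment rose from 0.561 to 0.635 N·m across the tip and back, and its tipped balance sits at the far end, so the find is loose in this one. The picture shows it held over the flap with its front at about (190,330). I'll set it on the flap with its middle at about x = −50 mm.

Run:
```python
from h import *
from plant import robot
a=.33;y=-.056;x=-.075
robot.move_straight(tcp(x,y,.084,a),vel=.08)
robot.sleep(.2)
print(robot.move_straight(tcp(x,y,.066,a),vel=.02,contact_N=4),robot.sense()["tcp_pos"]-tcp(x,y,.074,a))
robot.grip(.95);robot.sleep(.1)
p=robot.sense()["tcp_pos"];robot.move_straight(p+.12*(-np.sin(a)*X+np.cos(a)*Z),vel=.15)
p=robot.sense()["tcp_pos"];robot.move_straight(p-.15*X*.3+np.array([0,0,.15]),vel=.2,attitude=att(0))
robot.sleep(.5);print(robot.sense()["t"],robot.sense()["wrist_force"])
f=robot.grab_frame("side");cv2.imwrite("pics/s4.png",cv2.resize(f["image"][145:305,320:500,::-1],None,fx=3,fy=3))
f=robot.grab_frame("top")
R,t=f["R"],f["t"];v,u=np.mgrid[85:280,300:500]
uv=np.c_[u.ravel(),v.ravel()].astype(float);zz=f["range_z"][85:280,300:500].ravel()
n=cv2.undistortPoints(uv[:,None],K(f),np.array(f["dist_coeffs"]))[:,0]
P=(np.c_[n,np.ones(len(n))]*zz[:,None]-t)@np.array(R)-H
C=np.c_[P@X,P@Y,P[:,2]][zz>0]
for sg in(1,-1):
    m=(abs(C[:,2]-.085)<.006)&(C[:,0]>-.15)&(C[:,0]<.14)&(sg*C[:,1]>.015)&(sg*C[:,1]<.1);Q=C[m]
    if len(Q)>5:print(sg,m.sum(),Q.min(0).round(4),Q.max(0).round(4),"plane",np.linalg.lstsq(np.c_[Q[:,:2],np.ones(len(Q))],Q[:,2],rcond=None)[0].round(3))
```

```text
True [9.63713579e-05 4.53774066e-06 9.13303328e-04]
37.7833 [-0.32572957  0.7424543  -0.16379645]
1 681 [0.027  0.0255 0.0796] [0.094  0.0793 0.0905] plane [0.007 0.004 0.084]
-1 1035 [-0.0958 -0.0842  0.0792] [-0.0027 -0.0295  0.0895] plane [0.001 0.005 0.085]
```

View pics/s4.png

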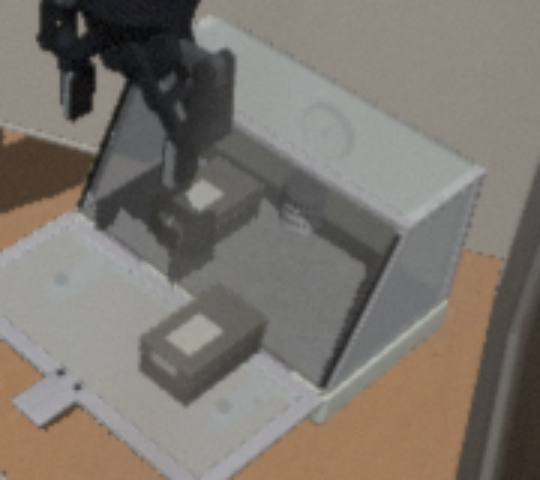

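The loose box stands level on the flap at about (200,345), its middle 49 mm in front of the sill. The sound box stands level inside at about (215,200), and the arm is clear.

```bash
python3 -c "
from plant import robot
print(robot.close_job())"
```

```text
the job is handed in; nothing more can be done
None
```

The job is handed in at about 38 s with no result returned: the flap is down on its bearers, the right-hand box (its balance shifted when tipped) is level on the flap, and the left-hand box, which showed no shift, is back level on the cabinet floor.

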